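# Start the tile-drying corner

## Task

Start the drying of the painted tile, in this order: tip the red rocker on the grey extractor fully over to its white-dot end, press the blue key of the white lamp switch box down until it stays down, then press the green button of the little yellow timer all the way in for a moment and let it come up again. Only push with the fingers: the timer stays where it stands and is not picked up, the red key of the switch box stays up, and nothing else on the table is disturbed.

Things in the scene. Friction and masses are not known exactly. Their poses are not given: they have to be found in the camera images.
- extractor: Grey bench air extractor, a box 120 (x) x 130 (y) x 90 mm high with a round black fan grille on its +x face and the red rocker in the middle of its top; it cannot move. Origin: centre of its underside, on the table; z up.
- vent_rocker (a joint): Tilt of the red V-shaped rocker, rad: -0.2 off (-x wing level, +x wing raised, its outer end 121 mm above the table), +0.2 fully on (+x wing level). Each wing is 36 mm long (extractor's x), 30 mm wide (y); the +x one has a white dot. Pivot over the extractor's origin, 98 mm above the table. Needs 2 to 4 N on a wing; stays where it is left.
- rocker_spot (a point): Point fixed to the extractor, 26 mm along its +x from its middle and 108 mm above the table: where the top of the middle of the white-dot part of the rocker lies once the rocker is fully on. Pressing straight down to here switches it on.
- switchbox: White lamp switch box, 100 (x) x 130 (y) x 48 mm high, that cannot move, with two square keys on top, 60 mm apart: blue at its +y side, red at its -y side. Origin: centre of its underside, on the table; z up.
- blue_key (a joint): How far the blue key is pressed, in m: 0 is up, 0.008 is fully down. It slides straight down with about 3 N of friction and, having no spring, stays where it is pushed.
- blue_key_top (a point): Centre of the top face of the blue key (32 x 32 mm), 64 mm above the table when up, 56 mm when down; it moves with the key.
- red_key (a joint): How far the red key is pressed, in m, like the blue one; 0 is up and it is to stay up.
- red_key_top (a point): Centre of the top face of the red key (32 x 32 mm), 64 mm above the table when up.
- timer: Loose yellow timer, 80 (x) x 70 (y) x 38 mm high, about 0.4 kg, on rubber feet, with a black strip along its +x side and the green round button on top. Origin: centre of its underside; z up.
- timer_button (a joint): How far the green timer button is pressed, in m: 0 is up, 0.006 fully in. A spring brings it up again; fully in takes about 5 N.
- timer_button_top (a point): Centre of the top of the green button (32 mm diameter), 50 mm above the table when up; it moves with the button. It lies 8 mm towards the timer's -x from the timer's middle.
- tumbler: Loose amber glass tumbler, 66 mm wide, 85 mm high, open upwards. Origin: centre of its underside. Leave alone.
- bowl: Loose white paint bowl, 76 mm wide, 45 mm high. Origin: centre of its underside. Leave alone.
- flask: Loose black drinking bottle, 66 mm wide, 200 mm high, standing at the back. Origin: centre of its underside. Leave alone.
- jar: Loose blue glaze jar, 64 mm wide, 80 mm high, standing at the back. Origin: centre of its underside. Leave alone.
- brush: Loose paint brush 200 mm long, lying along its x, near the robot. Leave alone.
- phone: Loose black phone 150 (x) x 73 (y) x 9 mm, lying near the robot. Leave alone.
- sample: Loose white glaze test tile 50 x 50 x 8 mm, lying in front of the robot. Leave alone.
Mind the look-alikes: they are no part of the job. Several things have the shape of the extractor; the one meant has the colours described above.

How it is judged (in metres and radians):
On the way, in this order (a step that is already met when the one before it is completed fails the run):
1. the extractor's rocker is tipped fully to its white-dot end (value of joint vent_rocker above 0.15 rad), for 0.1 s.
2. the blue key is pressed down (value of joint blue_key above 0.006 m), for 0.1 s.
3. the green timer button is pressed in for a moment (value of joint timer_button above 0.004 m), for 0.1 s.
At the end, for the whole second after the job is handed in: The rocker stands on (above 0.14 rad), the blue key is down (above 5.5 mm), the red key up (under 3 mm), the timer button up again (under 1.5 mm), the timer upright, at rest and within 25 mm of where it stood, and the other things standing within 30 mm of where they were (value of joint vent_rocker above 0.14 rad and value of joint blue_key above 0.0055 m and value of joint red_key below 0.003 m and value of joint timer_button below 0.0015 m and distance of timer from where it was at the start of the episode below 0.025 m and angle between timer's own z axis and vertical below 0.1 rad and linear speed of timer below 0.02 m/s and not (distance of tumbler from where it was at the start of the episode above 0.03 m) and not (distance of bowl from where it was at the start of the episode above 0.03 m) and not (distance of flask from where it was at the start of the episode above 0.03 m) and not (distance of jar from where it was at the start of the episode above 0.03 m) and not (distance of brush from where it was at the start of the episode above 0.03 m) and not (distance of phone from where it was at the start of the episode above 0.03 m) and not (distance of sample from where it was at the start of the episode above 0.03 m) and not (angle between tumbler's own z axis and vertical above 0.5 rad) and not (angle between bowl's own z axis and vertical above 0.5 rad) and not (angle between flask's own z axis and vertical above 0.5 rad) and not (angle between jar's own z axis and vertical above 0.5 rad)); the robot touches nothing.
It fails at once if the blue key or the timer button pressed before the extractor is on (value of joint vent_rocker below 0.1 rad and value of joint any of blue_key, timer_button above 0.003 m).
It fails at once if the timer button pressed before the blue key is down (value of joint blue_key below 0.005 m and value of joint timer_button above 0.003 m).
It fails at once if the red key pressed (value of joint red_key above 0.003 m).
It fails at once if the timer lifted, tipped or pushed away (over 25 mm or 0.25 rad) (distance of timer from where it was at the start of the episode above 0.025 m or angle between timer's own z axis and vertical above 0.25 rad).
It fails at once if another thing on the table moved over 30 mm, lifted or tipped (distance of any of tumbler, bowl, flask, jar, brush, phone, sample from where it was at the start of the episode above 0.03 m or angle between any of tumbler, bowl, flask, jar's own z axis and vertical above 0.5 rad).
It also fails if it takes over 50 s, if anything falls off the work surface, if the arm or the gripper's body presses on something with over 40 N, if the wrist force passes 120 N, or if a joint passes its speed limit or range.

## Robot

A 6-joint arm with a two-finger parallel gripper is mounted at the origin on the work surface. World frame = base frame: x ahead of the robot, y to its left, z up, the work surface at z = 0. Lengths are in m, angles in degrees, forces in N, time in s.
With the tool pointing down it reaches from about 0.4 to 0.825 m from the base axis. Payload 7 kg.
Tool frame: the origin (TCP) lies at the very end of the fingers, on their centre line; the grasp point (between the pads) lies 19 mm behind it (ctrl.pinch_z is the distance from the TCP to the grasp point, in m); z points along the fingers, x is the direction in which the jaws open and shut, and the axes are right-handed (so a half turn about z gives the same grasp; the last joint's range is limited). The gripper opens to 88 mm and grips with 3 to 60 N. Pads are 19 mm wide; open, the fingers measure 130 mm over their backs; the gripper's body (78 mm by 193 mm) begins 47 mm behind the grasp point.
Start: joints at [-54.54, 20.546, 0.682, 0, -70.136, -16.507], TCP at [0.219, -0.638, 0.227] pointing down, gripper open.
Joint ranges: [-176.03, 176.03], [-82.01, 121.73], [-58.28, 71.71], [-173.87, 95.51], [-174.79, -0.11], [-173.66, 173.66]. Speed limits (degrees/s): [136.94, 136.94, 172.46, 180, 180, 180].

## Interface

Orientations are given as [roll, pitch, yaw] about the fixed x, y, z axes, in that order (R = Rz(yaw) Ry(pitch) Rx(roll)).
In Python, from plant import ctrl gives the robot as it stands.
- The arm moves only by the tool carry_out, never from a script. Its argument "increments" is a list of rows, each a list of 7 numbers: the turn, a rotation vector about the world's x, y, z in degrees, then the shift along the world's x, y, z in mm, then the closure, from 0 (fully open) to 1 (shut). In form: [[ax, ay, az, dx, dy, dz, grip], ...]. A call has 1 to 20 rows; each row is the pose to reach, as a shift and turn from the pose commanded when the call began; what a row does not reach only later rows make up. A row lasts 1/8 s, in which the tool goes at most 62.5 mm and 10.7 degrees, less where a joint would pass 70% of its speed; a pose out of reach is approached as far as the arm can. A call with a gripper value outside its range is refused whole. The fingers move at their own pace and stop on an object; the grip force is fixed at half the most. Time passes only in rows, so rows that repeat a pose let the fingers close. It gives the time, the measured TCP pose, the force and the opening at its end, in the units of the state.
- ctrl.get_obs(): the state, without advancing time (a new reading comes with each control period).
- ctrl.snapshot(name): name is "scene" or "top" or "wrist"; returns a dict with "pixels" (480x640x3 uint8, blue, green, red), "intrinsics" (3x3 intrinsics, pixels), "rvec" (rotation vector, rad) and "tvec" (3), from world to camera coordinates, as OpenCV has them; the wrist camera has in their place "hand_eye" (4x4, takes a point from camera to tool coordinates, whose origin is the TCP and whose axes are the tool frame's). Camera axes: x right, y down, z forward; pixel columns grow to the right and rows downward; lengths in m; the calibration is good to about 2 mm. The wrist camera is an equidistant fisheye: a pixel r from the principal point sees the ray r / f radians off the axis. A picture is of the moment at which its call begins: read the wrist's pose just before it. There is no depth.
- ctrl.close_job(): hands the job in, once; it reports no verdict.
Trained networks look in a picture, given as the dict that the camera call returned (one of the last four; its "shot" number tells which), for a name from the list of things; names that differ only in an ending like _2 or _b are one class to them, and where a whole thing is asked for, a point or a joint stands for the part that bears it (a point fixed in the world has none). Each returns a list of dicts, best first, with "confidence" (0 to 1); they miss things now and then, are a little off and sometimes report something else, mostly with a low value. They report only what shows in the picture. A call takes as long as a camera call. They do not tell look-alikes from the thing itself.
- ctrl.search_frame(picture, label): "centre" ([x, y, z] in m, in world coordinates, good to about 4 mm: the middle of the surface that is visible of it).
- ctrl.outline_of(picture, label): "pixels" (480x640 bool, what is visible of it).
The state is a dict: "clock": time; "joint_pos": joint angles; "qvel": joint speeds; "tau": joint torques, N m; "tool_pos": TCP position; "orientation": TCP orientation; "force": force on the tool from outside, world axes, zero at the start; "moment": the same for the moment, N m; "opening": finger opening in m.
Only numpy, scipy, OpenCV 4.12 (cv2) and the standard library are available. Lean on these libraries where they do the work, as an engineer would, in place of code of your own. Each camera call takes 0.05 s, during which the arm holds its last target. There are 200 camera calls.

## Working session

There is one attempt and no reset: what is moved stays moved. The work goes in short steps, Python scripts to look and compute and a tool call to move; the robot and the scene stay as the last step left them, time stands still between calls to the robot, and variables do not carry over. Pictures are saved under pics/ and viewed, about 8 in all and at most 12, crops included, and the job is handed in when it is done.

Besides the shell and the picture viewer there is one more tool, called as name([rows], argument=value, ...), one row to a line, values as JSON. carry_out: Moves the arm, as the interface text tells. Its arguments: {"type":"object","properties":{"increments":{"type":"array"}},"required":["increments"]}

```bash
mkdir -p pics; python3 - <<'E'
from plant import ctrl
import cv2
o=ctrl.get_obs();print(o['clock'],o['tool_pos'],o['orientation'],o['opening'])
for c in("top","scene"):
    p=ctrl.snapshot(c);cv2.imwrite(f'pics/{c}1.png',p['pixels'])
    for n in["extractor","vent_rocker","switchbox","blue_key_top","red_key_top","timer","timer_button_top","tumbler","bowl","flask","jar"]:
        try: print(c,n,[( [round(float(v),3) for v in d['centre']],round(d['confidence'],2)) for d in ctrl.search_frame(p,n)])
        except Exception as e: print(n,e)
E
```

```text
0.0 [ 0.21906885 -0.63793646  0.22562131] [-1.79992796e+02 -9.48359805e-02  1.08948432e+02] 0.08774471940408697
top extractor [([0.498, 0.282, 0.091], 0.83), ([0.343, 0.017, 0.087], 0.77)]
top vent_rocker [([0.5, 0.295, 0.107], 0.76), ([0.341, 0.015, 0.115], 0.67)]
top switchbox [([0.532, -0.018, 0.047], 0.63)]
top blue_key_top [([0.535, 0.018, 0.068], 0.76)]
top red_key_top [([0.535, -0.043, 0.062], 0.75)]
top timer [([0.288, -0.285, 0.02], 0.74), ([0.498, -0.295, 0.037], 0.57), ([0.287, 0.291, 0.008], 0.29)]
top timer_button_top [([0.49, -0.296, 0.051], 0.44)]
top tumbler [([0.555, -0.166, 0.042], 0.67), ([0.502, 0.286, 0.091], 0.32)]
top bowl [([0.578, 0.163, 0.023], 0.74), ([0.497, -0.296, 0.038], 0.51), ([0.731, -0.244, 0.081], 0.31)]
top flask [([0.717, 0.204, 0.132], 0.79)]
top jar [([0.728, -0.241, 0.081], 0.73), ([0.489, -0.299, 0.045], 0.43), ([0.532, -0.046, 0.066], 0.19)]
scene extractor [([0.531, 0.303, 0.087], 0.93), ([0.562, 0.149, 0.028], 0.65), ([0.371, 0.032, 0.086], 0.62), ([0.743, -0.239, 0.075], 0.29), ([0.541, 0.016, 0.065], 0.18)]
scene vent_rocker [([0.498, 0.298, 0.109], 0.95), ([0.536, -0.045, 0.063], 0.67), ([0.34, 0.019, 0.113], 0.6)]
scene switchbox [([0.553, -0.003, 0.049], 0.8)]
scene blue_key_top [([0.544, 0.02, 0.065], 0.66), ([0.558, -0.159, 0.061], 0.55)]
scene red_key_top [([0.536, -0.037, 0.061], 0.67)]
scene timer [([0.511, -0.289, 0.039], 0.88)]
scene timer_button_top [([0.496, -0.297, 0.045], 0.39), ([0.349, 0.185, 0.007], 0.28)]
scene tumbler [([0.559, -0.161, 0.06], 0.89), ([0.55, -0.004, 0.043], 0.31), ([0.299, 0.29, 0.006], 0.3)]
scene bowl [([0.565, 0.152, 0.028], 0.93), ([0.743, -0.239, 0.077], 0.37)]
scene flask [([0.752, 0.216, 0.126], 0.71)]
scene jar [([0.741, -0.238, 0.077], 0.59), ([0.564, 0.15, 0.027], 0.42)]
```

View pics/top1.png

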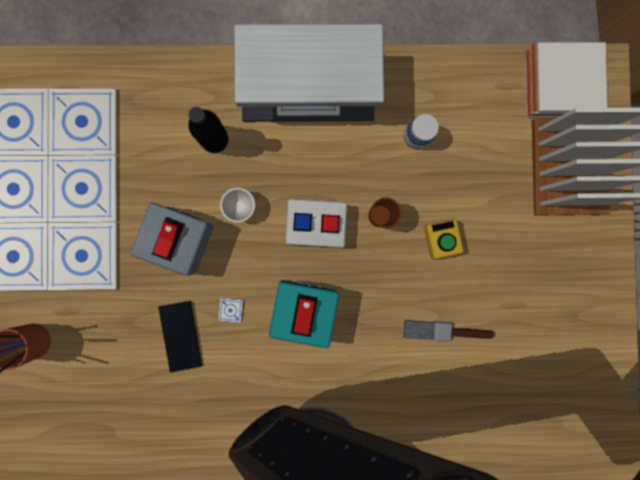

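View pics/scene1.png

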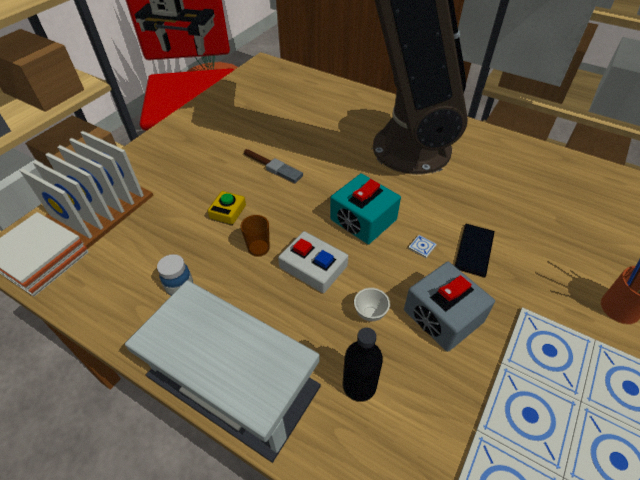

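The grey extractor with the red rocker is at about (172,238) in the top picture. The teal look-alike is at (304,314). The switch box is at (317,223) with the blue key on the left (302,222) and the red on the right (330,223), and the timer is at (446,240). Next I measure the yaws and centres from outlines.

```bash
cat > h.py <<'E'
import numpy as np,cv2
def toplane(p,px,z):
    R=cv2.Rodrigues(np.array(p['rvec'],float))[0];t=np.array(p['tvec'],float).ravel()
    px=np.atleast_2d(px).astype(float);d=np.c_[px,np.ones(len(px))]@np.linalg.inv(p['intrinsics']).T@R
    c=-R.T@t;return (c+d*((z-c[2])/d[:,2])[:,None])[:,:2]
def rect(p,m,z):
    n,l,s,_=cv2.connectedComponentsWithStats(m.astype(np.uint8))
    k=1+np.argmax(s[1:,4]);ys,xs=np.where(l==k)
    w=toplane(p,np.c_[xs,ys],z)
    r=cv2.minAreaRect((w*1000).astype(np.float32));return w.mean(0).round(4),[np.round(v,1) for v in r],len(xs)
E
python3 - <<'E'
from plant import ctrl
from h import *
p=ctrl.snapshot("top");print(p['tvec'],p['intrinsics'][0][0])
for n,z in(("extractor",.09),("vent_rocker",.108),("switchbox",.048),("blue_key_top",.064),("red_key_top",.064),("timer",.038),("timer_button_top",.05)):
    for d in ctrl.outline_of(p,n)[:3]:
        print(n,round(d['confidence'],2),*rect(p,d['pixels'],z))
im=p['pixels']
a=cv2.resize(im[190:290,120:220],(500,500),interpolation=cv2.INTER_CUBIC)
s=ctrl.snapshot("scene")['pixels'][255:355,400:500]
b=cv2.resize(s,(300,300),interpolation=cv2.INTER_CUBIC)
o=np.zeros((500,800,3),np.uint8);o[:,:500]=a;o[:300,500:]=b
cv2.imwrite('pics/c.png',o)
E
```

```text
[0.00726324 0.49205555 1.10463645] 492.189734638276
extractor 0.9 [0.499  0.2873] [array([499.6, 287. ]), array([143.6, 124. ]), np.float64(69.1)] 3979
extractor 0.57 [0.3417 0.014 ] [array([342.7,  14. ]), array([129.1, 125.1]), np.float64(78.8)] 3575
vent_rocker 0.74 [0.4989 0.2957] [array([499., 295.]), array([35.4, 71.6]), np.float64(71.5)] 579
vent_rocker 0.72 [0.3395 0.0143] [array([339.7,  14.2]), array([30.9, 70.2]), np.float64(78.1)] 508
switchbox 0.82 [ 0.5327 -0.014 ] [array([532.8, -14.1]), array([129.3, 100.4]), np.float64(86.0)] 2725
switchbox 0.15 [ 0.496  -0.2918] [array([ 495.8, -291.4]), array([82.4, 75.7]), np.float64(12.0)] 1237
blue_key_top 0.73 [0.5346 0.0161] [array([534.3,  16.3]), array([27.9, 29.9]), np.float64(83.7)] 179
red_key_top 0.52 [ 0.53   -0.0446] [array([529.5, -44.7]), array([32.2, 34.4]), np.float64(89.3)] 240
timer 0.75 [ 0.4966 -0.2953] [array([ 496.8, -294.9]), array([79.9, 78.1]), np.float64(11.8)] 1223
timer 0.43 [0.501  0.3146] [array([501.3, 314.1]), array([36.1, 70.5]), np.float64(69.9)] 507
timer_button_top 0.73 [ 0.4892 -0.2999] [array([ 489.2, -300.1]), array([27.7, 29.6]), np.float64(44.1)] 154
```

View pics/c.png

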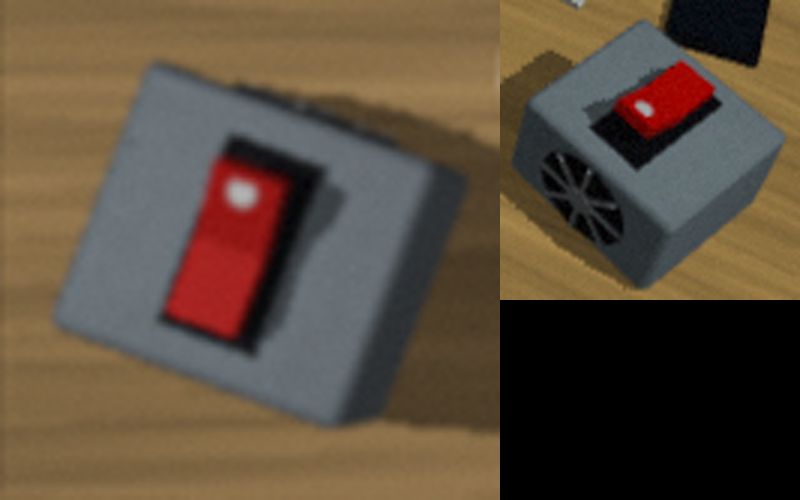

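carry_out([
  [0,0,-10,60,75,0,1],
  [0,0,-20,100,150,0,1],
  [0,0,-30,150,210,0,1],
  [0,0,-37.5,200,270,0,1],
  [0,0,-37.5,250,330,0,1],
  [0,0,-37.5,270,390,0,1],
  [0,0,-37.5,275,450,0,1],
  [0,0,-37.5,280,510,0,1],
  [0,0,-37.5,285,570,0,1],
  [0,0,-37.5,290,630,0,1],
  [0,0,-37.5,295,690,0,1],
  [0,0,-37.5,300,750,0,1],
  [0,0,-37.5,303,810,0,1],
  [0,0,-37.5,304,870,0,1],
  [0,0,-37.5,304,923,0,1],
  [0,0,-37.5,304,923,-20,1],
  [0,0,-37.5,304,923,-20,1],
])

```text
clock: 3.78
tool_pos: [0.5224, 0.2877, 0.2048]
orientation: [-179.9, 0.1, 71.6]
force: [0.5, -1.2, -0.8]
opening: 0.0007
```

```bash
python3 - <<'E'
from plant import ctrl
from h import *
o=ctrl.get_obs();print(o['clock'],o['tool_pos'],o['orientation'],o['opening'],o['force'])
w=ctrl.snapshot("wrist");cv2.imwrite('pics/w1.png',w['pixels'])
print([(d['centre'],d['confidence']) for d in ctrl.search_frame(w,"vent_rocker")])
p=ctrl.snapshot("top")
c=np.array([[150,62],[440,165],[340,425],[58,322]])/5+[120,190]
q=toplane(p,c,.09);print(q,q.mean(0))
print(toplane(p,[[120+240/5,190+193/5]],.117))
E
```

```text
3.775 [0.52243802 0.28772266 0.20478302] [-1.79934475e+02  9.49653158e-02  7.16352457e+01] 0.0007255025816509551 [ 0.47448843 -1.15552861 -0.76558253]
[([0.5053, 0.2932, 0.1113], 0.75)]
[[0.57630417 0.33226922]
 [0.53227084 0.21231168]
 [0.42462035 0.25420562]
 [0.46858049 0.37038883]] [0.50044396 0.29229384]
[[0.51983701 0.2880595 ]]
```

View pics/w1.png

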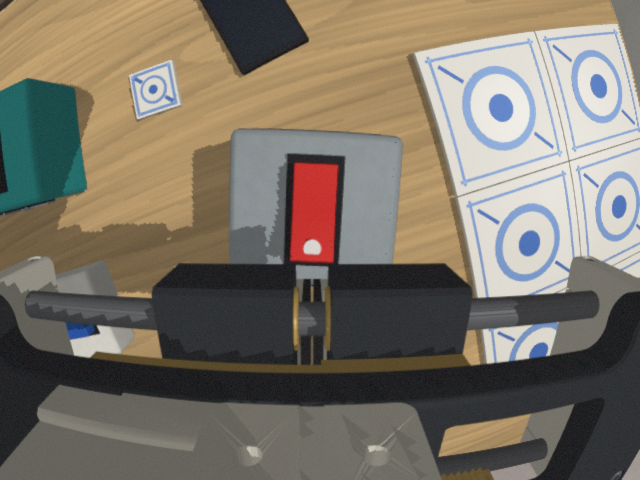

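The wrist view shows the white-dot wing at (313,247), directly ahead of the closed fingertips at (312,272), which is where I expected it. Next I press it.

carry_out([
  [0,0,0,3,-2,-40,1],
  [0,0,0,3,-2,-75,1],
  [0,0,0,3,-2,-82,1],
  [0,0,0,3,-2,-88,1],
  [0,0,0,3,-2,-93,1],
  [0,0,0,3,-2,-96,1],
  [0,0,0,3,-2,-97,1],
  [0,0,0,3,-2,-97,1],
  [0,0,0,3,-2,-97,1],
])

```text
clock: 5.05
tool_pos: [0.5262, 0.2829, 0.1097]
orientation: [180.0, -0.0, 71.5]
force: [2.6, -0.1, 2.0]
opening: 0.0007
```

carry_out([
  [0,0,0,0,1,-2,1],
  [0,0,0,0,1,-4,1],
  [0,0,0,0,1,-4,1],
  [0,0,0,0,1,-4,1],
])

```text
clock: 5.55
tool_pos: [0.5264, 0.2834, 0.1081]
orientation: [179.9, -0.0, 71.5]
force: [-4.8, -4.1, 24.0]
opening: 0.0002
```

carry_out([
  [0,0,0,0,0,30,1],
  [0,0,0,0,0,70,1],
  [0,0,0,0,-50,80,1],
  [0,0,8,5,-110,80,1],
  [0,0,15,8,-170,80,1],
  [0,0,15,8,-230,70,1],
  [0,0,15,8,-267,60,1],
  [0,0,15,8,-267,50,1],
  [0,0,15,8,-267,50,1],
  [0,0,15,8,-267,50,1],
])

```text
clock: 6.8
tool_pos: [0.5343, 0.0175, 0.1556]
orientation: [-180.0, 0.0, 86.5]
force: [-0.6, -0.1, 0.4]
opening: 0.0003
```

```bash
python3 - <<'E'
from plant import ctrl
from h import *
o=ctrl.get_obs();print(o['clock'],o['tool_pos'],o['orientation'],o['force'])
w=ctrl.snapshot("wrist")
for n in("blue_key_top","red_key_top"):print(n,[(d['centre'],d['confidence']) for d in ctrl.search_frame(w,n)])
s=ctrl.snapshot("scene")['pixels'][255:355,400:500]
im=np.zeros((480,800,3),np.uint8);im[:,:500]=w['pixels'][:,70:570];im[:300,500:]=cv2.resize(s,(300,300),interpolation=cv2.INTER_CUBIC)
cv2.imwrite('pics/w2.png',im)
E
```

```text
6.8 [0.53425562 0.01750289 0.15556112] [-1.79980090e+02  4.05898738e-03  8.65175723e+01] [-0.56059783 -0.12118138  0.38166789]
blue_key_top [([0.5358, 0.0154, 0.0618], 0.85), ([0.5139, -0.0101, 0.0509], 0.57)]
red_key_top [([0.5296, -0.0472, 0.0648], 0.81)]
```

View pics/w2.png

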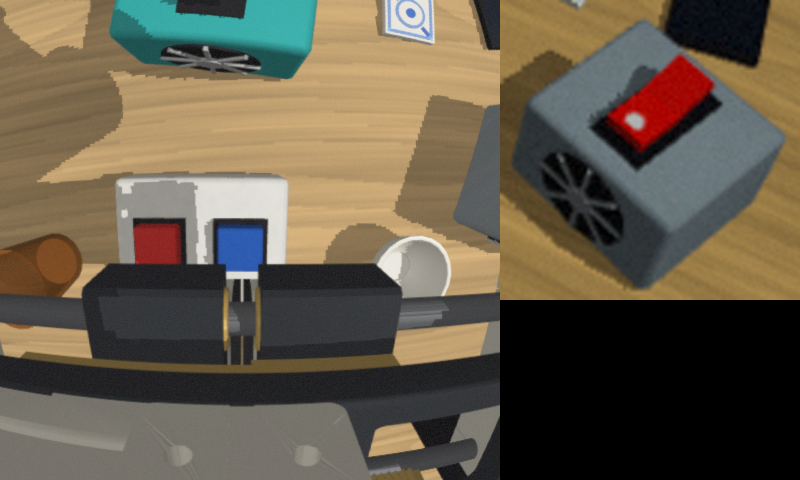

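The crop on the right shows the rocker tipped to the dot end. The blue key at (241,247) lines up with the fingers, and the red key at (158,243) is clear of them. Next I press the blue key.

carry_out([
  [0,0,0,1,-1,-45,1],
  [0,0,0,1,-1,-80,1],
  [0,0,0,1,-1,-88,1],
  [0,0,0,1,-1,-93,1],
  [0,0,0,1,-1,-98,1],
  [0,0,0,1,-1,-101,1],
  [0,0,0,1,-1,-102,1],
  [0,0,0,1,-1,-102,1],
  [0,0,0,1,-1,-102,1],
])

```text
clock: 8.12
tool_pos: [0.5358, 0.0158, 0.0559]
orientation: [179.9, -0.0, 86.5]
force: [-9.3, 1.2, 17.8]
opening: 0.0005
```

carry_out([
  [0,0,0,0,0,40,1],
  [0,0,0,0,0,90,1],
  [0,0,0,-20,-45,110,1],
  [0,0,0,-40,-100,110,1],
  [0,0,0,-45,-160,110,1],
  [0,0,0,-46,-220,110,1],
  [0,0,0,-46,-280,100,1],
  [0,0,0,-46,-314,90,1],
  [0,0,0,-46,-314,85,1],
  [0,0,0,-46,-314,85,1],
])

```text
clock: 9.38
tool_pos: [0.4891, -0.2983, 0.1385]
orientation: [180.0, -0.0, 86.4]
force: [0.5, 1.1, 0.3]
opening: 0.0003
```

```bash
python3 - <<'E'
from plant import ctrl
from h import *
o=ctrl.get_obs();print(o['clock'],o['tool_pos'],o['orientation'],o['force'])
w=ctrl.snapshot("wrist")
for n in("timer_button_top","timer"):print(n,[(d['centre'],d['confidence']) for d in ctrl.search_frame(w,n)])
s=ctrl.snapshot("scene")['pixels'][225:295,270:355]
im=np.zeros((480,800,3),np.uint8);im[:,:500]=w['pixels'][:,70:570];im[:300,500:]=cv2.resize(s,(300,300),interpolation=cv2.INTER_CUBIC)
cv2.imwrite('pics/w3.png',im)
E
```

```text
9.375 [ 0.48914633 -0.29834248  0.13849887] [ 1.79994418e+02 -6.88184588e-03  8.64132816e+01] [0.49899769 1.08172055 0.33408204]
timer_button_top [([0.489, -0.2968, 0.0444], 0.85)]
timer [([0.4797, -0.2988, 0.0386], 0.72)]
```

View pics/w3.png

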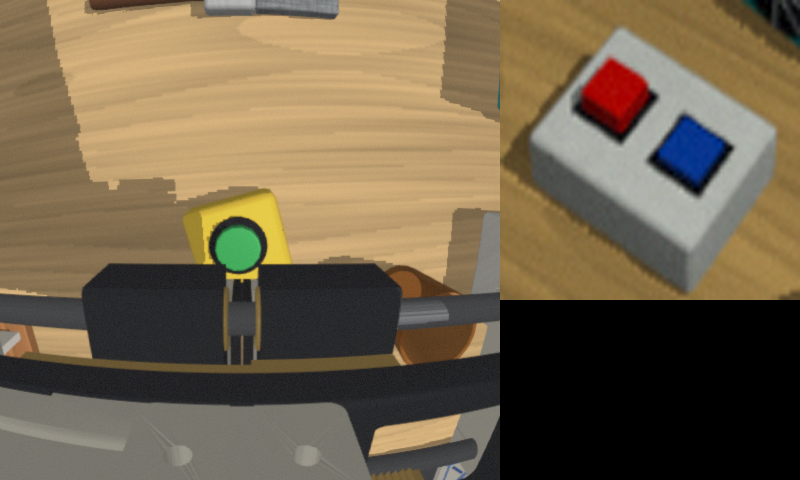

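The blue key is flush, the red key is up, and the green button at (238,247) is in line with the fingers. Next I press it and release.

carry_out([
  [0,0,0,0,1,-45,1],
  [0,0,0,0,1,-80,1],
  [0,0,0,0,1,-87,1],
  [0,0,0,0,1,-91,1],
  [0,0,0,0,1,-94,1],
  [0,0,0,0,1,-95,1],
  [0,0,0,0,1,-96,1],
  [0,0,0,0,1,-96,1],
  [0,0,0,0,1,-96,1],
])

```text
clock: 10.7
tool_pos: [0.4899, -0.2974, 0.0442]
orientation: [179.9, 0.0, 86.5]
force: [-3.5, 5.8, 11.8]
opening: 0.0006
```

Contact stopped at 44.2 mm with 11.8 N, so the button is fully in. Next I retreat and check.

carry_out([
  [0,0,0,0,0,10,1],
  [0,0,0,0,0,40,1],
  [0,0,0,0,0,90,1],
  [0,0,0,-20,-30,140,1],
  [0,0,0,-60,-70,180,1],
  [0,0,0,-90,-120,180,1],
  [0,0,0,-110,-150,180,1],
  [0,0,0,-110,-150,180,1],
  [0,0,0,-110,-150,180,1],
])

```text
clock: 11.82
tool_pos: [0.3792, -0.4475, 0.2228]
orientation: [180.0, 0.0, 86.4]
force: [-0.5, 0.3, 0.5]
opening: 0.0006
```

```bash
python3 - <<'E'
from plant import ctrl
from h import *
o=ctrl.get_obs();print(o['clock'],o['tool_pos'],o['force'])
p=ctrl.snapshot("scene");cv2.imwrite('pics/s4.png',p['pixels'])
a=cv2.imread('pics/scene1.png');d=cv2.absdiff(a,p['pixels']).max(2)>60
for n in("timer","tumbler","bowl","flask","jar"):
    print(n,[np.round(x['centre'],3) for x in ctrl.search_frame(p,n)[:1]])
E
```

```text
11.825 [ 0.37917658 -0.44747536  0.22276783] [-0.51231136  0.33012914  0.50446787]
timer [array([ 0.514, -0.291,  0.036])]
tumbler [array([ 0.559, -0.159,  0.059])]
bowl [array([0.563, 0.153, 0.028])]
flask [array([ 0.495, -0.3  ,  0.05 ])]
jar [array([ 0.743, -0.237,  0.079])]
```

View pics/s4.png

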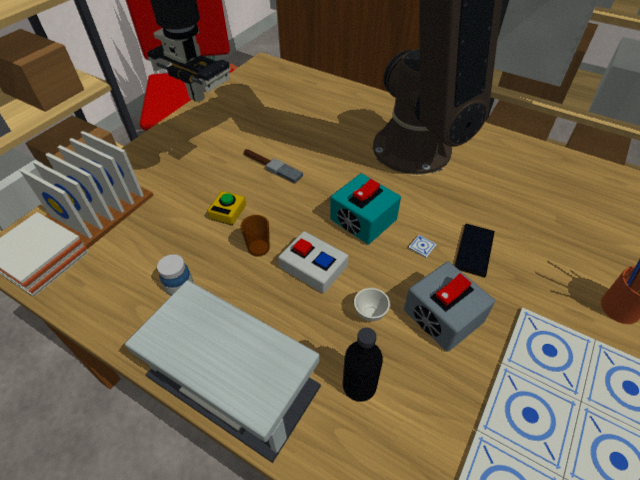

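The scene shows the rocker on at (453,290), the blue key down at (324,261), the red key up at (302,246) and the timer in place at (227,207) with its button up. Nothing else has moved and the arm is clear.

```bash
python3 -c "
from plant import ctrl
print(ctrl.close_job())"
```

```text
the job is handed in; nothing more can be done
None
```

I did the three pushes in order with the fingers closed and handed the job in after about 12 s of robot time; no verdict was reported.

| Step | TCP height at the stop | Contact force |
|---|---|---|
| Rocker tipped to its white-dot end | 108.1 mm | 24 N |
| Blue key pressed down | 55.9 mm | 18 N |
| Green timer button pressed in, then released | 44.2 mm | 12 N |

- **Rocker:** my first push stopped about 2 mm short, so I pressed a little deeper before lifting.
- **Final state:** the last picture shows the rocker on, the blue key down, the red key up and the timer button up. The arm was clear, with almost no force on it.
- **Things left alone:** the trained networks put the timer, tumbler, bowl and jar within about 4 mm of their starting readings. I compared the flask, brush, phone and sample tile by eye only.
- **Check that failed:** the network's last flask reading, (0.495, -0.300), was false because it landed on the timer. The picture shows the flask standing where it was.

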